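# Clamp a sample bottle on the bench shaker

### The job

Get the short white sample bottle ready for shaking: without tipping it over, stand it upright on the shaker between the two V-shaped clamp jaws, then pull up the sliding jaw's spring plunger, slide that jaw up against the bottle and let go so that the plunger drops fully into the hole there and the bottle is held between both jaws. Leave the other things on the bench where they are.

Things in the scene. Friction and masses are not known exactly. Their poses are not given: they have to be found in the camera images.
- bottle_mid (a point): Centre, half-way up, of the bottle to be clamped: short white plastic bottle with a white cap, standing on the bench left of the shaker. 118 mm tall, 0.13 to 0.27 kg; body a 60 mm cylinder from 59 mm below this point to 15 mm above it, then a cone-like shoulder to the upright round cap, 39 mm in diameter: its top 17 mm clear of the shoulder. Hold it by the cap or high on the body. z up.
- shaker: White box with an aluminium platform on top, 200 mm deep (its x), 320 mm wide (its y), platform 66 mm above the bench; fixed. Origin: centre of its underside. x points away from its front panel, y along the clamp rail to the left, z up. On the platform a fixed V jaw (at -y) faces a sliding V jaw (at +y); the V's are right-angled, 66 mm wide, tops 40 mm above the platform.
- clamp_seat (a point): Top of the rubber pad where the middle of the bottle's underside must finally stand: the fixed V jaw centres the bottle here when it touches. Axes as the shaker's. The fixed jaw lies on the -y side; the sliding jaw comes from +y, moves along -y to close, and pushes a bottle standing up to 15 mm off along into the fixed V. Jaw tops are 37 mm above this point.
- knob_grip (a point): Grip point in the black pull knob on the sliding jaw; axes as the shaker's. Upright round knob, 25 mm in diameter, from 15 mm below to 21 mm above this point, a 30 mm collar on its top 7 mm. Under it, when down, a 17 mm barrel, then a nut (32 mm below) and the jaw (40 mm below). Moved along y while pulled up, it carries the jaw with it (about 1 N). Jaw closed on the bottle: 100 mm from bottle axis.
- clamp_jaw (a joint): Place of the sliding jaw on its rail, m: 0 fully back, growing towards the fixed jaw (the shaker's -y), at most 0.107. Rail holes at 0.013, 0.031, 0.049, 0.067, 0.085, 0.103; the pin has 1 mm play in them and its round tip finds one from 3 mm off. With the bottle in the fixed V the jaw meets it at 0.086, so the hole at 0.085 is the one. It starts open, locked in the hole at 0.013.
- plunger (a joint): How far the plunger knob is pulled up, m: 0 fully down, pin 8 mm deep in a hole; about 0.008 pin riding on the rail between holes; 0.014 upper stop. The spring pushes it down with 5 N at 0, 8.5 N at 0.014. The jaw slides past the holes only with the plunger held above 0.008.
- bottle: The same bottle as bottle_mid; origin at the centre of its underside.
- tall_bottle: Bystander: the taller bottle, 144 mm tall, 69 mm in diameter, behind the task's bottle. Origin at the centre of its underside.
- tip_box: Bystander: box of pipette tips with a clear lid, 67 x 104 mm, 62 mm tall. Origin at the centre of its underside.
- carton: Bystander: carton, 51 x 95 mm, 75 mm tall, right of the shaker. Origin at the centre of its underside.
- timer: Bystander: flat bench timer, 62 x 58 mm, 18 mm tall, near the left front. Origin at the centre of its underside.
Mind the look-alikes: they are no part of the job. Leave any pink look-alike of the bottle alone.

How it is judged:
By the outcome, as a careful person would: the job done as asked, in the order asked, and still so for the second after the job is handed in, with the robot touching nothing.
It also fails if it takes over 56 s, if anything falls off the work surface, if the arm or the gripper's body presses on something with over 40 N, if the wrist force passes 120 N, or if a joint passes its speed limit or range.

### The arm

A 7-joint arm with a two-finger parallel gripper is mounted at the origin on a cart in front of the work surface, level with it; the furniture and walls round the work are solid. World frame = base frame: x ahead of the robot, y to its left, z up, the work surface at z = 0. Lengths are in m, angles in rad, forces in N, time in s.
With the tool pointing down it reaches from about 0.4 to 0.85 m from the base axis. Payload 10.4 kg.
Tool frame: the origin (TCP) lies on the centre line of the jaws, within the pads' length; the fingertips stand 14 mm ahead of it and the grasp point (between the pads) lies 5 mm behind it (manip.tip_reach is the distance from the TCP to the fingertips, in m); z points along the fingers, y is the line along which they close (so a half turn about z gives the same grasp; the last joint's range is limited). The gripper opens to 85 mm and grips with 20 to 120 N. Pads are 22 mm wide; open, the fingers measure 114 mm over their backs; the gripper's body (76 mm by 85 mm) begins 54 mm behind the grasp point. The pads swing forward as they close: fully open they stand 13 mm farther back than shut.
Start: joints at [1.295, 0.332, -0.065, 1.46, 0.022, 1.35, -0.088], TCP at [0.156, -0.605, 0.225] pointing down, gripper open.
Joint ranges: [-2.6, 2.6], [-0.5, 2.12], [-1.47, 1.34], [0.16, 2.42], [-1.27, 4.41], [0.06, 2.06], [-2.6, 2.6]. Speed limits (rad/s): [2.22, 2.22, 2.79, 2.79, 3.14, 3.14, 3.14].

### API

Orientations are given as a unit quaternion [x, y, z, w].
In Python, from workcell import manip gives the robot as it stands.
- The arm moves only by the shell command python3 -m pendant 'ROWS' [FORCE]. ROWS is JSON, a list of rows, each a list of 7 numbers: the shift along the tool's x, y, z in units of 50 mm (1.0 is 50 mm), then the turn, a rotation vector about the tool's x, y, z in units of 8 degrees (1.0 is 8 degrees), then the opening, from -1 (shut) to 1 (fully open), so that 0 is half open. In form: [[dx, dy, dz, ax, ay, az, jaw], ...]. A call has exactly 10 rows; each row is the pose to reach, as a shift and turn from the pose commanded when the call began, along the tool's axes at that moment; what a row does not reach only later rows make up. A row lasts 1/8 s, in which the tool goes at most 62.5 mm and 10.7 degrees, less where a joint would pass 70% of its speed; a pose out of reach is approached as far as the arm can. A call with a gripper value outside its range is refused whole. The fingers move at their own pace and stop on an object; FORCE is the grip in N (left out, the last holds). Time passes only in rows, so rows that repeat a pose let the fingers close, or fill a call up. It gives the time, the measured TCP pose, the force, the opening and the grip force at its end, in the units of the state.
- manip.get_obs(): the state, without advancing time (a new reading comes with each control period).
- manip.camera(name): name is "scene" or "side" or "wrist"; returns (picture, depth): 480x640x3 uint8, red, green, blue; 480x640 float32, m along the optical axis (not along the pixel's ray), 0 where there is no reading.
- manip.get_calibration(name): a dict with "fx", "fy", "cx", "cy" (pixels), "xyz" and "orientation" of the camera in the world. Camera axes: x right, y up, looking along -z (the intrinsics and any distortion apply to the point x, -y, -z); pixel columns grow to the right and rows downward; lengths in m; the calibration is good to about 2 mm. A picture is of the moment at which its call begins: read the wrist's pose just before it. get_calibration takes no time and is no camera call; for the wrist camera it gives the pose at the moment of the call.
- manip.hand_in(): hands the job in; it is judged then, once.
Trained networks look in the newest picture that a camera, given by its name, has taken for a name from the list of things; names that differ only in an ending like _2 or _b are one class to them, and where a whole thing is asked for, a point or a joint stands for the part that bears it (a point fixed in the world has none). Each returns a list of dicts, best first, with "p" (0 to 1); they miss things now and then, are a little off and sometimes report something else, mostly with a low value. They report only what shows in the picture. A call takes as long as a camera call. They do not tell look-alikes from the thing itself.
- manip.find_in(thing, camera): "box" ([left, top, right, bottom] in pixels, round what is visible of it).
- manip.trace(thing, camera): "pixels" (480x640 bool, what is visible of it) and "box" ([left, top, right, bottom] in pixels, round what is visible of it).
- manip.tip_of(thing, camera): "pixel" ([column, row] in pixels: a listed point, or the origin of a listed thing).
The state is a dict: "clock": time; "joint_pos": joint angles; "joint_velocities": joint speeds; "tau": joint torques, N m; "position": TCP position; "ee_rot": TCP orientation; "ft_force": force on the tool from outside, world axes, zero at the start; "torque": the same for the moment, N m; "grip_width": opening from 0.0 (shut) to 1.0 (fully open); "grasp_force": force on a finger pad.
Only numpy, scipy, OpenCV 4.12 (cv2) and the standard library are available. Lean on these libraries where they do the work, as an engineer would, in place of code of your own. Each camera call takes 0.05 s, during which the arm holds its last target. There are 200 camera calls.

## Working session

There is one attempt and no reset: what is moved stays moved. The work goes in short steps, Python scripts to look and compute and a shell command to move; the robot and the scene stay as the last step left them, time stands still between calls to the robot, and variables do not carry over. Pictures are saved under pics/ and viewed, at most 10 in all, crops included, and the job is handed in when it is done.

```bash
mkdir -p pics; cat > h.py <<'E'
from workcell import manip
import numpy as np, cv2
from scipy.spatial.transform import Rotation as R
def snap(n,f=None):
    c=manip.get_calibration(n); im,d=manip.camera(n)
    if f: cv2.imwrite('pics/'+f,im[:,:,::-1])
    return c,im,d
def ray(c,u,v): 
    return R.from_quat(c['orientation']).apply(np.array([(u-c['cx'])/c['fx'],-(v-c['cy'])/c['fy'],-1]))
def w(c,u,v,d): return np.array(c['xyz'])+ray(c,u,v)*d
def atz(c,u,v,z):
    r=ray(c,u,v); return np.array(c['xyz'])+r*(z-c['xyz'][2])/r[2]
def tri(c1,p1,c2,p2):
    a,b=np.array(c1['xyz']),np.array(c2['xyz']);r,s=ray(c1,*p1),ray(c2,*p2)
    t=np.linalg.lstsq(np.c_[r,-s],b-a,rcond=None)[0]
    return (a+r*t[0]+b+s*t[1])/2, np.linalg.norm(a+r*t[0]-b-s*t[1])
E
python3 - <<'E'
from h import *
np.set_printoptions(precision=4,suppress=True)
ims={}
o=manip.get_obs();print(o['position'],o['ee_rot'],o['clock'],manip.tip_reach)
for n in ['scene','side']:
    c,im,d=snap(n,n+'0.png'); print(n,c)
    for t in ['bottle_mid','clamp_seat','knob_grip','shaker','bottle']:
        for r in manip.tip_of(t,n)[:3]:
            u,v=r['pixel']; dd=d[int(v),int(u)] if 0<=v<480 and 0<=u<640 else 0
            print(n,t,round(r['p'],2),np.round([u,v]),w(c,u,v,dd),'z-planes',atz(c,u,v,{'bottle_mid':.059,'clamp_seat':.069,'knob_grip':.14}.get(t,0)))
E
```

```text
[ 0.1562 -0.6048  0.2244] [ 0.992   0.1261 -0.0001 -0.0007] 0.0 0.014
scene {'fx': 525.4533745413511, 'fy': 525.4533745413511, 'cx': 327.98933001297166, 'cy': 231.78867215475782, 'xyz': array([ 0.6805, -0.5723,  1.3467]), 'orientation': array([0.2445, 0.0353, 0.1151, 0.9622])}
scene bottle_mid 0.83 [367. 169.] [0.5637 0.3203 0.0869] z-planes [0.5611 0.3401 0.059 ]
scene bottle_mid 0.82 [351. 143.] [0.4986 0.4004 0.0878] z-planes [0.4944 0.4227 0.059 ]
scene bottle_mid 0.76 [327. 182.] [0.465  0.2365 0.1039] z-planes [0.4572 0.2657 0.059 ]
scene clamp_seat 0.73 [323. 315.] [ 0.5443 -0.1363  0.0693] z-planes [ 0.5443 -0.1362  0.069 ]
scene knob_grip 0.44 [320. 238.] [0.4942 0.0364 0.1497] z-planes [0.4927 0.0413 0.14  ]
scene shaker 0.93 [321. 299.] [ 0.5284 -0.0946  0.0658] z-planes [ 0.5206 -0.0701  0.    ]
scene shaker 0.7 [238. 394.] [ 0.398  -0.3763  0.0742] z-planes [ 0.3816 -0.3649  0.    ]
scene shaker 0.5 [288. 174.] [0.3256 0.2968 0.0128] z-planes [0.3222 0.3051 0.    ]
scene bottle 0.95 [349. 156.] [0.4958 0.3913 0.0353] z-planes [0.4908 0.4172 0.    ]
scene bottle 0.93 [330
[... 532 characters left out ...]

side bottle_mid 0.77 [291. 215.] [0.4569 0.2259 0.0809] z-planes [0.4637 0.2608 0.059 ]
side clamp_seat 0.95 [355. 296.] [ 0.5245 -0.1741  0.1044] z-planes [ 0.5386 -0.1334  0.069 ]
side knob_grip 0.68 [319. 239.] [0.4874 0.0194 0.1322] z-planes [0.4845 0.0083 0.14  ]
side shaker 0.56 [338. 298.] [ 0.4986 -0.1348  0.0677] z-planes [ 0.5225 -0.0571  0.    ]
side shaker 0.35 [312. 408.] [ 0.3723 -0.4177  0.0519] z-planes [ 0.3828 -0.3759  0.    ]
side bottle 0.91 [292. 235.] [0.4611 0.2321 0.0098] z-planes [0.4639 0.2465 0.    ]
side bottle 0.8 [314. 214.] [0.5415 0.3067 0.0253] z-planes [0.5512 0.3468 0.    ]
side bottle 0.56 [290. 204.] [0.4556 0.2383 0.1082] z-planes [0.4899 0.4176 0.    ]
```

```bash
python3 - <<'E'
from h import *
a=cv2.imread('pics/scene0.png');b=cv2.imread('pics/side0.png')
cv2.imwrite('pics/crop_s.png',cv2.resize(a[110:350,230:430],None,fx=2.5,fy=2.5,interpolation=2)[:600])
E
```

```text
(no output)
```

View pics/scene0.png

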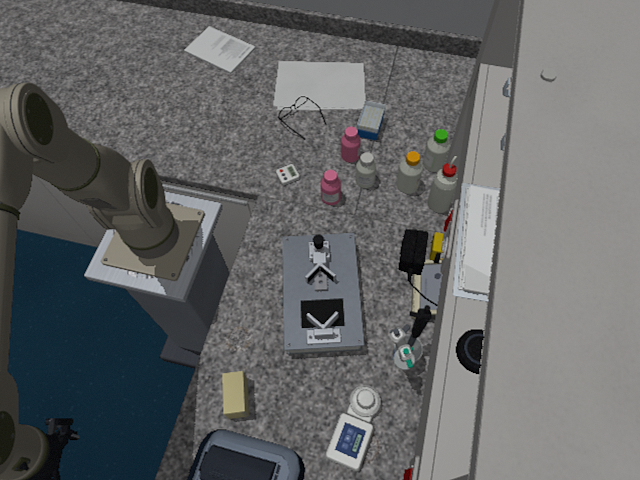

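View pics/crop_s.png

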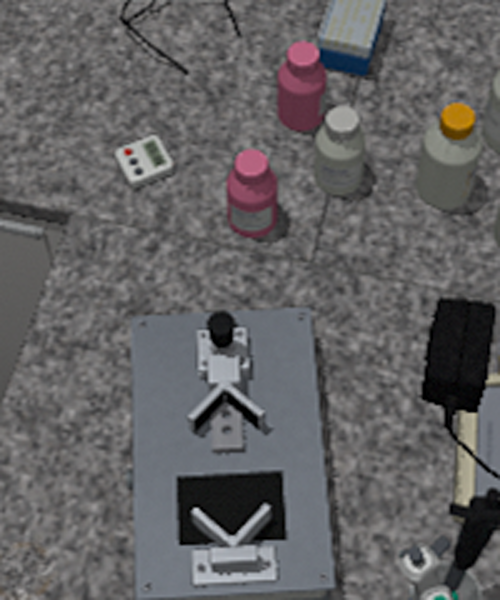

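View pics/side0.png

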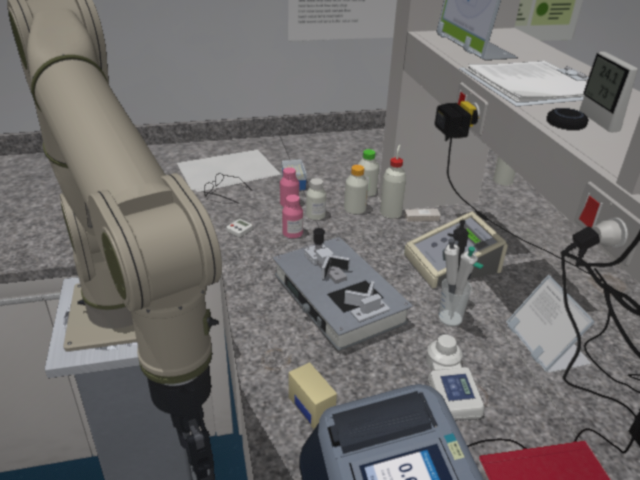

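The candidates for the bottle are pink at (351,143), pink at (331,187) and white with a white cap at (367,170). The orange-capped one at (410,172) is the tall bottle. The white one fits the description, and the enlarged crop confirms it: white body, white cap and shorter than the orange-capped bottle. The pink ones are look-alikes. The shaker shows the knob at (319,240), the sliding V at (322,268) and the fixed V at (323,325) on the pad at (323,313).

```bash
python3 - <<'E'
from h import *
np.set_printoptions(precision=4,suppress=True)
C={};D={};K={}
for n in ['scene','side']:
    C[n],im,D[n]=snap(n)
    K[n]={t:[r['pixel'] for r in manip.tip_of(t,n)[:5]] for t in ['bottle_mid','clamp_seat','knob_grip','tall_bottle','shaker']}
    P=lambda m:(lambda v,u:(np.array(C[n]['xyz'])+D[n][v,u][:,None]*R.from_quat(C[n]['orientation']).apply(np.c_[(u-C[n]['cx'])/C[n]['fx'],-(v-C[n]['cy'])/C[n]['fy'],-np.ones(len(u))])))(*np.where(m&(D[n]>0)))
    for t in ['bottle','tall_bottle','knob_grip']:
        for r in manip.trace(t,n)[:4]:
            p=P(r['pixels'])
            if len(p)<30: continue
            zt=np.percentile(p[:,2],97); q=p[p[:,2]>zt-.006]
            print(n,t,round(r['p'],2),r['box'],'ztop',zt,'top ctr',(q[:,:2].min(0)+q[:,:2].max(0))/2,q[:,:2].mean(0),len(q))
    for r in manip.trace('shaker',n)[:1]:
        p=P(r['pixels']); q=p[abs(p[:,2]-.066)<.006]
        print(n,'shaker',r['p'],r['box'],q[:,2].mean(), cv2.minAreaRect((q[:,:2]*1000).astype(np.float32)))
for t in K['scene']:
    for a in K['scene'][t]:
        for b in K['side'][t]:
            x,e=tri(C['scene'],a,C['side'],b)
            if e<.015: print(t,np.round(a),np.round(b),x,round(e,4))
E
```

```text
scene bottle 0.82 [320.5, 172.0, 340.8, 203.0] ztop 0.1210418719303116 top ctr [0.4679 0.253 ] [0.4682 0.2527] 109
scene bottle 0.8 [342.3, 127.5, 361.9, 160.6] ztop 0.12120811275387555 top ctr [0.4891 0.4205] [0.4903 0.4198] 100
scene bottle 0.6 [358.8, 152.8, 374.9, 189.5] ztop 0.12101308171078753 top ctr [0.5555 0.3346] [0.5551 0.3352] 98
scene tall_bottle 0.88 [394.8, 150.4, 425.1, 192.0] ztop 0.14615504022709833 top ctr [0.6845 0.3525] [0.6838 0.35  ] 117
scene knob_grip 0.65 [311.9, 230.7, 326.4, 250.0] ztop 0.1536299307760089 top ctr [0.4895 0.0316] [0.4901 0.0316] 77
scene knob_grip 0.56 [274.3, 161.8, 298.5, 188.2] ztop 0.02103595757811275 top ctr [0.3193 0.2996] [0.3183 0.2976] 178
scene shaker 0.74 [280.8, 232.3, 362.7, 351.8] 0.06605169687823505 ((518.8402709960938, -63.537933349609375), (200.1189727783203, 323.09429931640625), 17.025108337402344)
side bottle 0.75 [304.1, 176.7, 324.7, 217.3] ztop 0.11973338765535634 top ctr [0.5522 0.3303] [0.5522 0.3317] 74
side bottle 0.72 [278.1, 168.4, 296.7, 204.6] ztop 0.1201318975983962 top ctr [0.4785 0.3465] [0.4853 0.3976] 82
s
[... 511 characters left out ...]
 ztop 0.07777843070602786 top ctr [ 0.3815 -0.401 ] [ 0.3814 -0.3792] 1017
side shaker 0.62 [274.2, 225.9, 411.6, 351.1] 0.06669802072361186 ((517.4927368164062, -66.25274658203125), (202.23219299316406, 326.5794677734375), 16.86370849609375)
bottle_mid [367. 170.] [316. 196.] [0.5587 0.3329 0.0684] 0.008
bottle_mid [353. 143.] [289. 185.] [0.4947 0.4259 0.0599] 0.0085
bottle_mid [325. 184.] [292. 214.] [0.4593 0.2456 0.0753] 0.0089
clamp_seat [324. 312.] [357. 295.] [ 0.5446 -0.1279  0.0647] 0.002
knob_grip [317. 241.] [319. 240.] [0.4885 0.0371 0.1204] 0.0068
tall_bottle [410. 184.] [355. 208.] [ 0.6931  0.364  -0.006 ] 0.0059
shaker [318. 298.] [339. 300.] [ 0.5174 -0.0776  0.0155] 0.0036
```

```bash
python3 -m pendant '[[0.3,-0.2,-0.9,0,0,0,1],[1.0,-0.7,-1.6,0,0,0,1],[1.9,-1.4,-2.1,0,0,0,1],[2.8,-2.1,-2.1,0,0,0,1],[3.7,-2.8,-2.1,0,0,0,1],[4.6,-3.4,-2.1,0,0,-0.1,1],[5.4,-4.0,-2.1,0,0,-0.2,1],[6.1,-4.5,-2.1,0,0,-0.3,1],[6.7,-5.0,-2.1,0,0,-0.3,1],[6.7,-6.0,-2.1,0,0,-0.3,1]]'
cat >> h.py <<'E'
def delta(p,yaw=None):
    o=manip.get_obs(); r=R.from_quat(o['ee_rot']); x=r.apply([1,0,0])
    y0=np.degrees(np.arctan2(x[1],x[0]))
    print('clock',o['clock'],'pos',np.round(o['position'],4),'yaw',y0,'tilt',r.apply([0,0,1]),'units',np.round(r.inv().apply(np.array(p)-o['position'])/.05,2),'az',None if yaw is None else -(yaw-y0)/8)
E
python3 -c "
from h import *
delta([.554,.333,.26],17)"
```

```text
clock: 2.85
position: [0.4069, -0.2295, 0.3295]
ee_rot: [0.989, 0.147, 0.0, -0.001]
ft_force: [-1.0, 1.1, 0.6]
grip_width: 0.997
grasp_force: 0.0
clock 2.85 pos [ 0.4069 -0.2295  0.3295] yaw 16.961704298334006 tilt [-1.79775135e-04  1.42315917e-03 -9.99998971e-01] units [ 6.1  -9.9   1.41] az -0.004786962708249298
```

```bash
python3 -m pendant '[[0.7,-1.1,0,0,0,0,1],[1.4,-2.2,0,0,0,0,1],[2.1,-3.3,0,0,0,0,1],[2.8,-4.4,0.2,0,0,0,1],[3.4,-5.5,0.5,0,0,0,1],[4.1,-6.6,0.8,0,0,0,1],[4.8,-7.7,1.0,0,0,0,1],[5.5,-8.8,1.2,0,0,0,1],[6.1,-9.9,1.4,0,0,0,1],[6.1,-9.9,1.4,0,0,0,1]]'
cat > look.py <<'E'
from h import *
import sys
np.set_printoptions(precision=4,suppress=True)
c,im,d=snap('wrist',sys.argv[1])
for t in sys.argv[2:]:
    for r in manip.trace(t,'wrist')[:3]:
        v,u=np.where(r['pixels']&(d>0))
        if len(u)<30: continue
        p=np.array([w(c,a,b,d[b,a]) for a,b in zip(u,v)])
        zt=np.percentile(p[:,2],95); m=abs(p[:,2]-zt)<.003; q=p[m][:,:2].astype(np.float32)
        print(t,round(r['p'],2),np.round(r['box']),'ztop',zt,'circ',cv2.minEnclosingCircle(q),'mean',q.mean(0),len(q))
    for r in manip.tip_of(t,'wrist')[:2]: print(t,'tip',round(r['p'],2),np.round(r['pixel']))
E
python3 look.py w1.png bottle; python3 -c "
from h import *
delta([.554,.333,.117],17)"
```

```text
clock: 4.1
position: [0.5526, 0.3351, 0.2587]
ee_rot: [0.989, 0.149, -0.001, -0.001]
ft_force: [0.5, 0.1, 0.1]
grip_width: 1.001
grasp_force: 0.0
bottle 0.86 [338. 270. 414. 372.] ztop 0.11920464303425038 circ ((0.46767064929008484, 0.2551698088645935), 0.019660981371998787) mean [0.4685 0.2555] 1628
bottle 0.66 [160. 205. 253. 294.] ztop 0.11934577804572434 circ ((0.49045485258102417, 0.4208131730556488), 0.019651096314191818) mean [0.4911 0.4209] 1930
bottle 0.61 [285. 164. 356. 245.] ztop 0.11946529335633183 circ ((0.5554813742637634, 0.3381841480731964), 0.0194181427359581) mean [0.5561 0.3384] 2124
bottle tip 0.97 [320. 192.]
bottle tip 0.79 [368. 295.]
clock 4.25 pos [0.5531 0.3328 0.2594] yaw 17.02567504054027 tilt [-1.51579960e-03  3.34738426e-04 -9.99998795e-01] units [0.02 0.   2.85] az 0.003209380067533907
```

View pics/w1.png

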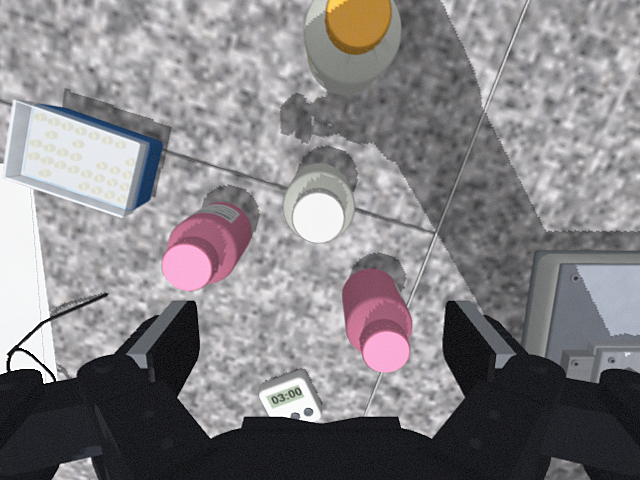

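The wrist view shows the white cap at (318,216), fitted as a 38.8 mm circle at (0.5555, 0.338), with its top at about 0.119. That matches the description. I'll descend and grip the cap.

```bash
python3 -m pendant '[[0.07,-0.08,0.6,0,0,0,1],[0.07,-0.08,1.4,0,0,0,1],[0.07,-0.08,2.2,0,0,0,1],[0.07,-0.08,2.6,0,0,0,1],[0.07,-0.08,2.9,0,0,0,1],[0.07,-0.08,2.9,0,0,0,1],[0.07,-0.08,2.9,0,0,0,-0.3],[0.07,-0.08,2.9,0,0,0,-1],[0.07,-0.08,2.9,0,0,0,-1],[0.07,-0.08,2.9,0,0,0,-1]]' 40
```

```text
clock: 5.5
position: [0.556, 0.3363, 0.1154]
ee_rot: [0.989, 0.147, 0.0, -0.0]
ft_force: [0.9, -0.7, -0.4]
grip_width: 0.139
grasp_force: 0.0
```

```bash
python3 look.py w2.png bottle; python3 -c "
from h import *
o=manip.get_obs();print(o)"
```

```text
bottle 0.76 [ 30. 248. 216. 413.] ztop 0.11904542217004943 circ ((0.49178481101989746, 0.4218590259552002), 0.019558558240532875) mean [0.4969 0.4253] 3527
bottle 0.57 [255. 190. 381. 352.] ztop 0.11925772008029528 circ ((0.5562043190002441, 0.3383120596408844), 0.019381321966648102) mean [0.5598 0.339 ] 4130
bottle 0.52 [396. 345. 424. 352.] ztop 0.013526421668835126 circ ((0.49739426374435425, 0.256401002407074), 0.00584194902330637) mean [0.4974 0.2561] 31
bottle tip 0.63 [319. 231.]
bottle tip 0.55 [174. 282.]
{'clock': 5.65, 'joint_pos': array([-0.02546054,  0.60358742, -0.82869958,  1.48630706,  0.45619039,
        1.25267913, -2.18545315]), 'joint_velocities': array([ 5.47892818e-04,  1.45445097e-03,  8.93363474e-04,  2.07341790e-03,
        5.73156006e-05, -3.17792058e-03, -1.05330465e-03]), 'tau': array([-7.60353345e-03, -6.63698888e+01, -1.57133979e+01, -3.42810738e+01,
        1.53629528e-02,  2.86191811e-03,  4.82224968e-04]), 'position': array([0.55594324, 0.33622536, 0.11523226]), 'ee_rot': array([9.89161660e-01, 1.46830541e-01, 3.88528661e-05, 2.45433585e-05]), 'ft_force': array([-0.32622482,  0.62903669,  0.73752846]), 'torque': array([-0.02896022, -0.03433903, -0.05197102]), 'grasp_force': 0.0, 'grip_width': -0.0018353058353792558}
```

View pics/w2.png

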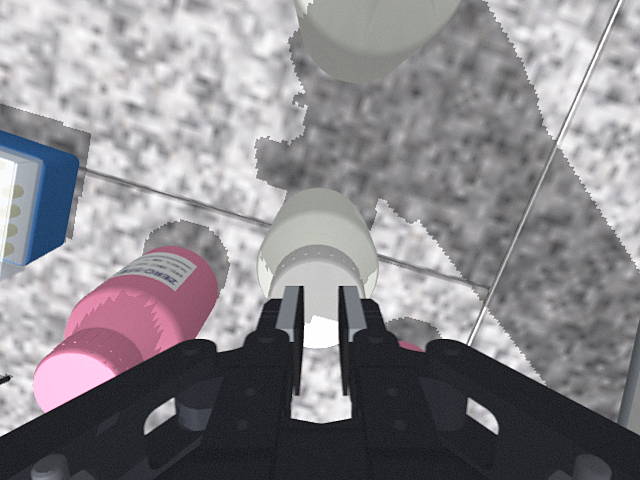

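The picture shows the fingers closing over the cap at (318,290) without holding it, and the bottle is undisturbed. I'll measure where the fingertips really are.

```bash
python3 - <<'E'
from h import *
np.set_printoptions(precision=4,suppress=True)
o=manip.get_obs();c,im,d=snap('wrist'); print(c['xyz'],c['orientation'],o['position'])
t=R.from_quat(o['ee_rot'])
for v in range(270,400,10):
    print(v,[ (u,w(c,u,v,d[v,u]).round(3).tolist(), t.inv().apply(w(c,u,v,d[v,u])-o['position']).round(3).tolist()) for u in (305,318,335)])
E
```

```text
[0.6191 0.3554 0.2641] [-0.1051  0.0781 -0.5904  0.7964] [0.5559 0.3362 0.1152]
270 [(305, [0.569, 0.346, 0.119], [0.015, -0.006, -0.003]), (318, [0.57, 0.342, 0.119], [0.015, -0.001, -0.004]), (335, [0.572, 0.335, 0.119], [0.015, 0.005, -0.003])]
280 [(305, [0.565, 0.345, 0.118], [0.011, -0.006, -0.003]), (318, [0.566, 0.34, 0.119], [0.011, -0.001, -0.003]), (335, [0.568, 0.334, 0.12], [0.011, 0.005, -0.004])]
290 [(305, [0.565, 0.345, 0.129], [0.011, -0.006, -0.014]), (318, [0.567, 0.341, 0.13], [0.012, -0.001, -0.015]), (335, [0.568, 0.335, 0.13], [0.011, 0.005, -0.014])]
300 [(305, [0.565, 0.345, 0.138], [0.011, -0.005, -0.023]), (318, [0.567, 0.341, 0.139], [0.012, -0.001, -0.024]), (335, [0.569, 0.335, 0.14], [0.012, 0.005, -0.024])]
310 [(305, [0.565, 0.344, 0.145], [0.011, -0.005, -0.03]), (318, [0.566, 0.34, 0.146], [0.011, -0.001, -0.031]), (335, [0.568, 0.335, 0.147], [0.012, 0.004, -0.032])]
320 [(305, [0.565, 0.344, 0.153], [0.011, -0.005, -0.037]), (318, [0.567, 0.34, 0.154], [0.012, -0.001, -0.039]), (335, [0.568, 0.336, 0.154], [0.012, 0.004, -0.038])]
330 [(305, [0.5
[... 462 characters left out ...]
 [0.012, 0.004, -0.056])]
360 [(305, [0.567, 0.343, 0.177], [0.012, -0.004, -0.061]), (318, [0.557, 0.337, 0.158], [0.001, -0.001, -0.043]), (335, [0.569, 0.337, 0.177], [0.012, 0.003, -0.062])]
370 [(305, [0.567, 0.343, 0.181], [0.012, -0.004, -0.066]), (318, [0.554, 0.336, 0.159], [-0.002, -0.001, -0.044]), (335, [0.568, 0.336, 0.18], [0.012, 0.003, -0.065])]
380 [(305, [0.566, 0.343, 0.184], [0.012, -0.004, -0.069]), (318, [0.55, 0.335, 0.158], [-0.006, -0.001, -0.042]), (335, [0.567, 0.336, 0.182], [0.01, 0.003, -0.067])]
390 [(305, [0.563, 0.342, 0.183], [0.008, -0.004, -0.068]), (318, [0.548, 0.335, 0.159], [-0.008, -0.001, -0.044]), (335, [0.557, 0.333, 0.171], [-0.0, 0.004, -0.055])]
```

```bash
python3 - <<'E'
from h import *
np.set_printoptions(precision=4,suppress=True)
o=manip.get_obs();c,im,d=snap('wrist')
t=R.from_quat(o['ee_rot'])
for v in range(278,296,1):
    print(v,im[v,310],[ (u, t.inv().apply(w(c,u,v,d[v,u])-o['position']).round(4).tolist()) for u in (310,325)])
print(o['grip_width'],o['ft_force'],o['position'])
s,im,d=snap('side','s1.png')
a=cv2.imread('pics/s1.png'); cv2.imwrite('pics/s1c.png',cv2.resize(a[130:250,250:400],None,fx=5,fy=5,interpolation=2)[:600])
E
```

```text
278 [203 202 203] [(310, [0.0115, -0.0042, -0.0027]), (325, [0.0121, 0.0015, -0.0043])]
279 [201 202 201] [(310, [0.0111, -0.0041, -0.0029]), (325, [0.0114, 0.0016, -0.0037])]
280 [203 200 200] [(310, [0.0107, -0.0042, -0.0028]), (325, [0.0109, 0.0016, -0.0033])]
281 [203 199 200] [(310, [0.0103, -0.0042, -0.003]), (325, [0.0103, 0.0016, -0.0029])]
282 [205 202 204] [(310, [0.0102, -0.0041, -0.0036]), (325, [0.0105, 0.0015, -0.0044])]
283 [202 204 203] [(310, [0.0101, -0.0041, -0.0044]), (325, [0.0101, 0.0015, -0.0045])]
284 [207 208 207] [(310, [0.0089, -0.0042, -0.0025]), (325, [0.0095, 0.0016, -0.0038])]
285 [192 190 193] [(310, [0.0092, -0.0041, -0.0041]), (325, [0.0087, 0.0016, -0.0029])]
286 [118 121 124] [(310, [0.011, -0.004, -0.0099]), (325, [0.0113, 0.0015, -0.0105])]
287 [119 123 127] [(310, [0.0116, -0.0039, -0.0123]), (325, [0.0116, 0.0015, -0.0121])]
288 [122 129 133] [(310, [0.0117, -0.0039, -0.0135]), (325, [0.0115, 0.0015, -0.013])]
289 [120 121 130] [(310, [0.0113, -0.0039, -0.0134]), (325, [0.0114, 0.0015, -0.0138])]
290 [123 127 135] [(310, [0.0116, -0.0038, -0.015]), (325, [0.0112, 0.0015, -0.0141])]
291 [122 126 131] [(310, [0.0113, -0.0038, -0.0152]), (325, [0.0113, 0.0014, -0.0154])]
292 [119 127 132] [(310, [0.0118, -0.0038, -0.0175]), (325, [0.0111, 0.0014, -0.0158])]
293 [124 128 135] [(310, [0.0112, -0.0038, -0.0168]), (325, [0.0114, 0.0014, -0.0173])]
294 [117 121 129] [(310, [0.0118, -0.0037, -0.0191]), (325, [0.0112, 0.0014, -0.0177])]
295 [125 128 134] [(310, [0.0111, -0.0037, -0.0185]), (325, [0.0114, 0.0014, -0.019])]
0.0012357411552256516 [ 0.4144 -0.1845 -0.5232] [0.5559 0.3362 0.1152]
```

View pics/s1c.png

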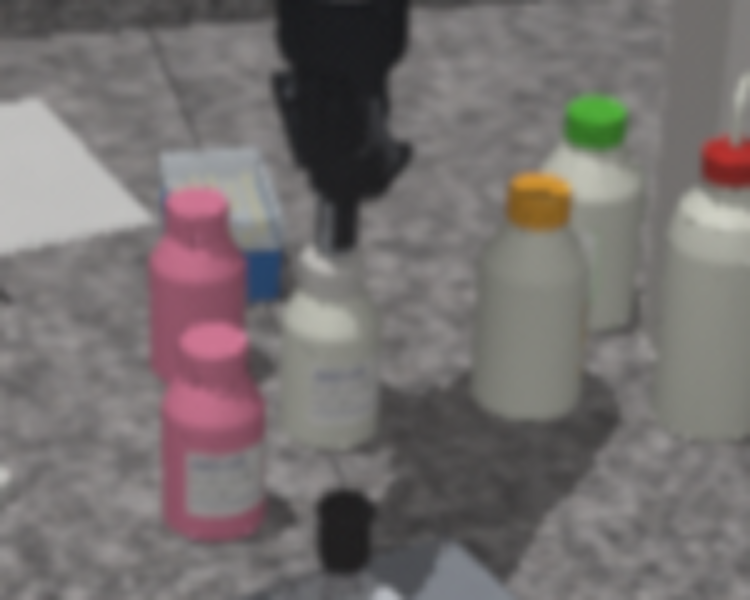

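The side crop shows the shut fingertips ending above the white cap at about (340,250), and the depth puts them at about tool z = -10 mm. So the tips stand about 24 mm shorter than stated. I'll open, go 25 mm lower and grip again.

```bash
python3 -m pendant '[[0,-0.03,-0.1,0,0,0,1],[0,-0.03,-0.1,0,0,0,1],[0,-0.03,-0.1,0,0,0,1],[0,-0.03,0,0,0,0,1],[0,-0.03,0.25,0,0,0,1],[0,-0.03,0.5,0,0,0,1],[0,-0.03,0.5,0,0,0,-1],[0,-0.03,0.5,0,0,0,-1],[0,-0.03,0.5,0,0,0,-1],[0,-0.03,0.5,0,0,0,-1]]' 40
```

```text
clock: 7.05
position: [0.5558, 0.3379, 0.0908]
ee_rot: [0.989, 0.147, 0.001, -0.0]
ft_force: [-0.0, -0.1, 3.8]
grip_width: 0.439
grasp_force: 39.8
```

```bash
python3 -m pendant '[[0,0,-0.4,0,0,0,-1],[0,0,-1.2,0,0,0,-1],[0,0,-2.0,0,0,0,-1],[0,0,-2.8,0,0,0,-1],[0,0.3,-3.5,0,0,0,-1],[-0.3,1.2,-3.6,0,0,0,-1],[-0.6,2.2,-3.6,0,0,0,-1],[-0.9,3.2,-3.6,0,0,0,-1],[-1.2,4.2,-3.6,0,0,0,-1],[-1.2,4.2,-3.6,0,0,0,-1]]'
python3 - <<'E'
from h import *
np.set_printoptions(precision=4,suppress=True)
o=manip.get_obs();print(o['clock'],o['position'],o['grip_width'],o['grasp_force'])
for n in ['wrist','scene','side']:
    c,im,d=snap(n,n+'3.png')
    V,U=np.mgrid[0:480:1,0:640:1]; r=R.from_quat(c['orientation']).apply(np.c_[((U-c['cx'])/c['fx']).ravel(),(-(V-c['cy'])/c['fy']).ravel(),-np.ones(U.size)])
    p=np.array(c['xyz'])+r*d.reshape(-1,1); p=p[d.ravel()>0]
    ys=np.array([-.292,.956]);xs=np.array([.956,.292])
    # points in shaker frame about nominal seat
    q=(p[:,:2]-[.5395,-.1335]); a=q@xs;b=q@ys;z=p[:,2]
    m=(abs(z-.105)<.004)&(abs(a)<.05)&(b<.03)&(b>-.06); 
    print(n,'fixed V top n',m.sum(),'a range',np.percentile(a[m],[1,50,99]) if m.sum() else '', 'b',np.percentile(b[m],[1,50,99]) if m.sum() else '')
    if m.sum()>20:
        for lo in np.arange(-.04,.04,.008):
            k=m&(a>lo)&(a<lo+.008)
            if k.sum()>3: print('   a',round(lo+.004,3),'b max',np.percentile(b[k],95),'min',np.percentile(b[k],5))
    m=(abs(z-.151)<.005)&(abs(a)<.03)&(abs(b-.172)<.03)
    if m.sum()>10: print(n,'knob top',cv2.minEnclosingCircle(np.c_[a[m],b[m]].astype(np.float32)),z[m].mean(),m.sum())
    m=(abs(z-.066)<.004)&(abs(a)<.13)&(abs(b-.06)<.2)
    if m.sum()>1000: print(n,'platform',cv2.minAreaRect((np.c_[a[m],b[m]]*1000).astype(np.float32)))
    for rr in manip.tip_of('clamp_seat',n)[:2]: print('seat',rr['p'],rr['pixel'],atz(c,*rr['pixel'],.069))
    for rr in manip.tip_of('knob_grip',n)[:2]: print('knob',rr['p'],rr['pixel'],atz(c,*rr['pixel'],.132))
E
```

```text
clock: 8.3
position: [0.5598, 0.1139, 0.2712]
ee_rot: [0.99, 0.143, 0.0, 0.001]
ft_force: [-0.2, 0.6, -2.3]
grip_width: 0.438
grasp_force: 39.8
8.3 [0.5598 0.1139 0.2712] 0.4384377146128433 39.82748011738295
wrist fixed V top n 1236 a range [-0.0357 -0.0072  0.0391] b [-0.0393 -0.0235 -0.0089]
   a -0.036 b max -0.00914959186019321 min -0.019487577957156693
   a -0.028 b max -0.009640814405606364 min -0.024490918567640067
   a -0.02 b max -0.01720751028011506 min -0.03283089937531846
   a -0.012 b max -0.02567534739292834 min -0.03852066184577284
   a -0.004 b max -0.032606626992974765 min -0.039287745816239464
   a 0.004 b max -0.03456459167751881 min -0.03929409419226965
   a 0.012 b max -0.027089783989571695 min -0.03551950097091516
   a 0.02 b max -0.020045949884020395 min -0.03322910754102452
   a 0.028 b max -0.011698410481446814 min -0.026759724141284535
   a 0.036 b max -0.00881535623952893 min -0.018654835835523017
wrist platform ((0.777099609375, 72.41123962402344), (200.40286254882812, 318.59954833984375), 0.08575510233640671)
seat 0.61 [566.2, 302.8] [ 0.5387 -0.1313  0.0
[... 1450 characters left out ...]
9
   a -0.004 b max -0.04215107130280328 min -0.0591356086354891
   a 0.004 b max -0.037901654951520314 min -0.05837590819612452
   a 0.012 b max -0.03092402113782712 min -0.05877161381473161
   a 0.02 b max -0.02328413221728388 min -0.05708902112899008
   a 0.028 b max -0.012347162814012847 min -0.028039785684573784
   a 0.036 b max -0.010735741090186074 min -0.0200170966891924
side knob top ((-0.002842599991708994, 0.17052185535430908), 0.015607591718435287) 0.14960108345843381 71
side platform ((-1.2213134765625, 70.06593322753906), (325.2803039550781, 202.93980407714844), 89.84786987304688)
seat 0.75 [355.5, 295.5] [ 0.5402 -0.1337  0.069 ]
knob 0.65 [317.3, 238.6] [0.4839 0.0227 0.132 ]
```

```bash
python3 -m pendant '[[-0.3,0.8,0,0,0,0,-1],[-0.7,1.8,0,0,0,0,-1],[-1.1,2.7,0,0,0,0,-1],[-1.5,3.6,0,0,0,0,-1],[-1.8,4.3,0,0,0,0,-1],[-1.83,4.47,0.2,0,0,0,-1],[-1.83,4.47,0.8,0,0,0,-1],[-1.83,4.47,1.5,0,0,0,-1],[-1.83,4.47,2.0,0,0,0,-1],[-1.83,4.47,2.0,0,0,0,-1]]'
python3 -c "
from h import *
delta([.5375,-.1268,.1600],17)"
```

```text
clock: 10.0
position: [0.5355, -0.1197, 0.1684]
ee_rot: [0.989, 0.148, -0.002, -0.001]
ft_force: [0.6, -0.1, -0.6]
grip_width: 0.444
grasp_force: 39.9
clock 10.0 pos [ 0.5355 -0.1197  0.1684] yaw 16.996384614126477 tilt [-0.00334001  0.00156971 -0.99999319] units [-0.    0.15  0.17] az -0.00045192323419041003
```

```bash
python3 -m pendant '[[0,0,0,0,0,0,-1],[0,0,0,0,0,0,-1],[0,0,0.05,0,0,0,-1],[0,0,0.05,0,0,0,-1],[0,0,0.1,0,0,0,-1],[0,0,0.1,0,0,0,-1],[0,0,0.15,0,0,0,-1],[0,0,0.15,0,0,0,-1],[0,0,0.15,0,0,0,-1],[0,0,0.15,0,0,0,-1]]'
python3 -c "
from h import *
delta([.5375,-.1268,.1600],17)"
```

```text
clock: 11.25
position: [0.5365, -0.1212, 0.1628]
ee_rot: [0.989, 0.147, 0.0, 0.0]
ft_force: [-1.1, 0.7, -1.7]
grip_width: 0.446
grasp_force: 39.9
clock 11.25 pos [ 0.5365 -0.1212  0.1628] yaw 16.885083415852986 tilt [ 1.89389352e-04 -1.01004678e-04 -9.99999977e-01] units [-0.01  0.11  0.06] az -0.014364573018376792
```

```bash
python3 -m pendant '[[0,0.1,0,0,0,0,-1],[0,0.1,0,0,0,0,-1],[0,0.1,0.03,0,0,0,-1],[0,0.1,0.03,0,0,0,-1],[0,0.1,0.05,0,0,0,-1],[0,0.1,0.05,0,0,0,-1],[0,0.1,0.07,0,0,0,-1],[0,0.1,0.07,0,0,0,-1],[0,0.1,0.07,0,0,0,-1],[0,0.1,0.07,0,0,0,-1]]'
python3 -c "
from h import *
delta([.5375,-.1268,.1600],17)"
```

```text
clock: 12.5
position: [0.538, -0.126, 0.1593]
ee_rot: [0.989, 0.147, 0.0, 0.0]
ft_force: [0.9, -0.4, -0.7]
grip_width: 0.444
grasp_force: 40.1
clock 12.5 pos [ 0.538  -0.126   0.1593] yaw 16.883491026175328 tilt [ 2.52262707e-04 -1.68922936e-04 -9.99999954e-01] units [-0.01  0.01 -0.01] az -0.014563621728084009
```

```bash
python3 -m pendant '[[0,0,0.02,0,0,0,-1],[0,0,0.02,0,0,0,-1],[0,0,0.02,0,0,0,-1],[0,0,0.04,0,0,0,-1],[0,0,0.04,0,0,0,-1],[0,0,0.04,0,0,0,-1],[0,0,0.04,0,0,0,-1],[0,0,0.04,0,0,0,-1],[0,0,0.04,0,0,0,-1],[0,0,0.04,0,0,0,-1]]'
python3 -c "
from h import *
c=manip.get_obs();print(c['ft_force'],c['position'])"
```

```text
clock: 13.75
position: [0.5388, -0.1258, 0.1593]
ee_rot: [0.989, 0.147, 0.001, 0.001]
ft_force: [-4.3, 1.2, 16.3]
grip_width: 0.441
grasp_force: 42.3
[-4.28178     1.16281779 16.32779534] [ 0.5388035  -0.12583749  0.15926195]
```

```bash
python3 -m pendant '[[0,0,-0.03,0,0,0,-1],[0,0,-0.03,0,0,0,-1],[0,0,-0.03,0,0,0,0.4],[0,0,-0.03,0,0,0,1],[0,0,-0.03,0,0,0,1],[0,0,-0.03,0,0,0,1],[0,0,-0.5,0,0,0,1],[0,0,-1.4,0,0,0,1],[0,-0.5,-2.2,0,0,0,1],[0,-1.3,-2.4,0,0,0,1]]'
python3 - <<'E'
from h import *
np.set_printoptions(precision=4,suppress=True)
o=manip.get_obs();print(o['clock'],o['position'],o['ee_rot'])
ys=np.array([-.292,.956]);xs=np.array([.956,.292])
for n in ['wrist','scene','side']:
    c,im,d=snap(n,n+'4.png')
    V,U=np.mgrid[0:480:1,0:640:1]; r=R.from_quat(c['orientation']).apply(np.c_[((U-c['cx'])/c['fx']).ravel(),(-(V-c['cy'])/c['fy']).ravel(),-np.ones(U.size)])
    p=np.array(c['xyz'])+r*d.reshape(-1,1); p=p[d.ravel()>0]
    q=(p[:,:2]-[.5395,-.1335]); a=q@xs;b=q@ys;z=p[:,2]
    for nm,zz,bb in(('cap',.188,.005),('knob',.151,.172)):
        m=(abs(z-zz)<.004)&(abs(a)<.035)&(abs(b-bb)<.035)
        if m.sum()>10: print(n,nm,cv2.minEnclosingCircle(np.c_[a[m],b[m]].astype(np.float32)),z[m].mean(),np.percentile(z[m],95),m.sum())
E
```

```text
clock: 15.0
position: [0.5199, -0.0638, 0.2797]
ee_rot: [0.989, 0.146, 0.002, 0.001]
ft_force: [1.2, 0.1, 0.0]
grip_width: 1.0
grasp_force: 0.0
15.0 [ 0.5199 -0.0638  0.2797] [0.9893 0.1458 0.0017 0.0006]
wrist cap ((0.0011039450764656067, 0.007773823104798794), 0.019685976207256317) 0.18696512860263875 0.18815866706131273 2959
wrist knob ((0.0007677585817873478, 0.17262524366378784), 0.014986575581133366) 0.14959084683342105 0.15082222810007528 1318
scene cap ((0.00047326748608611524, 0.00772399827837944), 0.01959775947034359) 0.18693965595152207 0.1899831549658078 159
side cap ((-0.0010711088543757796, 0.00686641875654459), 0.020825982093811035) 0.18737209803072444 0.18998540256085705 141
side knob ((-0.002619657199829817, 0.17292404174804688), 0.01631026156246662) 0.14990491659930147 0.15235563407008781 65
```

View pics/wrist4.png

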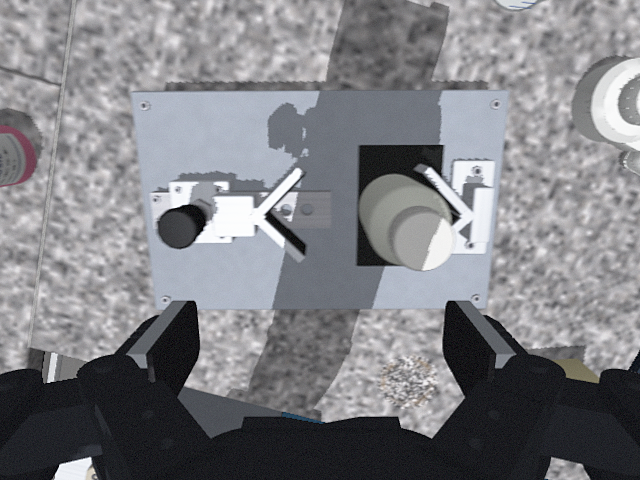

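The bottle stands upright at the clamp: cap at (422,240) in the wrist view, 7.7 mm from the seat along +y and with its top at 0.187. The knob is at (180,226), measured at shaker offset (1, 172.6) mm. I'll move over the knob next.

```bash
python3 -m pendant '[[0,-0.6,0,0,0,0,1],[0,-1.4,0,0,0,0,1],[0,-2.0,0,0,0,0,1],[0,-2.0,0.4,0,0,0,1],[0,-2.0,1.2,0,0,0,1],[0,-2.0,1.8,0,0,0,1],[0,-2.0,1.8,0,0,0,1],[0,-2.0,1.8,0,0,0,1],[0,-2.0,1.8,0,0,0,1],[0,-2.0,1.8,0,0,0,1]]' 60
python3 -c "
from h import *
delta([.4901,.0318,.100],17)
o=manip.get_obs();c,im,d=snap('wrist');t=R.from_quat(o['ee_rot'])
for u in (175,190,450,465):
  print(u,[(v,t.inv().apply(w(c,u,v,d[v,u])-o['position']).round(3).tolist()) for v in range(295,330,5)])"
```

```text
clock: 16.4
position: [0.4904, 0.0319, 0.188]
ee_rot: [0.989, 0.147, 0.001, 0.0]
ft_force: [-0.4, -0.1, -1.0]
grip_width: 1.004
grasp_force: 0.0
clock 16.4 pos [0.4904 0.0319 0.188 ] yaw 16.874411887030373 tilt [ 1.39878444e-03 -3.93043899e-04 -9.99998944e-01] units [-0.01 -0.    1.76] az -0.015698514121203377
175 [(295, [-0.076, -0.13, 0.188]), (300, [-0.08, -0.13, 0.187]), (305, [0.066, -0.0, -0.149]), (310, [0.011, -0.046, -0.03]), (315, [0.012, -0.044, -0.036]), (320, [0.011, -0.044, -0.037]), (325, [0.011, -0.043, -0.04])]
190 [(295, [-0.075, -0.116, 0.187]), (300, [-0.081, -0.117, 0.189]), (305, [0.011, -0.043, -0.025]), (310, [0.009, -0.043, -0.025]), (315, [0.007, -0.043, -0.026]), (320, [0.006, -0.043, -0.027]), (325, [0.005, -0.043, -0.028])]
450 [(295, [-0.031, 0.079, 0.082]), (300, [-0.034, 0.079, 0.082]), (305, [0.01, 0.043, -0.024]), (310, [0.009, 0.042, -0.026]), (315, [0.007, 0.042, -0.026]), (320, [0.006, 0.042, -0.027]), (325, [0.004, 0.043, -0.026])]
465 [(295, [-0.048, 0.103, 0.121]), (300, [-0.051, 0.103, 0.121]), (305, [0.011, 0.046, -0.027]), (310, [0.012, 0.045, -0.032]), (315, [0.011, 0.044, -0.034]), (320, [0.011, 0.043, -0.038]), (325, [0.011, 0.042, -0.04])]
```

```bash
python3 -m pendant '[[0,0,0.7,0,0,0,1],[0,0,1.4,0,0,0,1],[0,0,1.8,0,0,0,1],[0,0,1.8,0,0,0,1],[0,0,1.8,0,0,0,0],[0,0,1.8,0,0,0,-1],[0,0,1.8,0,0,0,-1],[0,0,1.8,0,0,0,-1],[0,0,1.8,0,0,0,-1],[0,0,1.8,0,0,0,-1]]' 60
```

```text
clock: 17.7
position: [0.491, 0.0315, 0.0988]
ee_rot: [0.989, 0.147, 0.001, 0.001]
ft_force: [-3.3, -1.5, 12.5]
grip_width: 0.29
grasp_force: 65.9
```

```bash
python3 -m pendant '[[0,0,-0.05,0,0,0,-1],[0,0,-0.1,0,0,0,-1],[0,0,-0.15,0,0,0,-1],[0,0,-0.2,0,0,0,-1],[0,0,-0.23,0,0,0,-1],[0,0,-0.23,0,0,0,-1],[0,0,-0.23,0,0,0,-1],[0,0,-0.23,0,0,0,-1],[0,0,-0.23,0,0,0,-1],[0,0,-0.23,0,0,0,-1]]'
python3 - <<'E'
from h import *
delta([.491-.072*-.292,.0315-.072*.956,.111],17)
c,im,d=snap('wrist','w5.png')
E
```

```text
clock: 18.95
position: [0.4903, 0.032, 0.1086]
ee_rot: [0.989, 0.147, 0.0, -0.0]
ft_force: [5.4, 0.9, -7.7]
grip_width: 0.288
grasp_force: 63.1
clock 18.95 pos [0.4903 0.032  0.1086] yaw 16.88818665420564 tilt [ 7.85323428e-04  4.69543762e-04 -9.99999581e-01] units [ 0.01  1.45 -0.05] az -0.013976668224294997
```

```bash
python3 -m pendant '[[0,0,-0.03,0,0,0,-1],[0,0.1,-0.03,0,0,0,-1],[0,0.25,-0.03,0,0,0,-1],[0,0.4,-0.03,0,0,0,-1],[0,0.55,-0.03,0,0,0,-1],[0,0.7,-0.03,0,0,0,-1],[0,0.85,-0.03,0,0,0,-1],[0,1.0,-0.03,0,0,0,-1],[0,1.1,-0.03,0,0,0,-1],[0,1.15,-0.03,0,0,0,-1]]'
python3 - <<'E'
from h import *
delta([.4903-.072*-.2923,.032-.072*.9563,.110],17)
o=manip.get_obs();print(o['ft_force'])
E
```

```text
clock: 20.25
position: [0.5069, -0.0226, 0.1099]
ee_rot: [0.989, 0.147, 0.0, -0.001]
ft_force: [5.9, 2.7, -8.2]
grip_width: 0.289
grasp_force: 63.2
clock 20.25 pos [ 0.5069 -0.0226  0.1099] yaw 16.905684833068726 tilt [ 4.41606891e-04  1.23879953e-03 -9.99999135e-01] units [ 0.   0.3 -0. ] az -0.011789395866409258
[ 5.89426249  2.67783319 -8.21135455]
```

```bash
python3 -m pendant '[[0,0.03,0,0,0,0,-1],[0,0.07,0,0,0,0,-1],[0,0.1,0,0,0,0,-1],[0,0.14,0,0,0,0,-1],[0,0.17,0,0,0,0,-1],[0,0.2,0,0,0,0,-1],[0,0.24,0,0,0,0,-1],[0,0.27,0,0,0,0,-1],[0,0.29,0,0,0,0,-1],[0,0.29,0,0,0,0,-1]]'
python3 - <<'E'
from h import *
delta([.4903-.072*-.2923,.032-.072*.9563,.110],17)
o=manip.get_obs();print(o['ft_force'])
E
```

```text
clock: 21.5
position: [0.5111, -0.0361, 0.1099]
ee_rot: [0.989, 0.147, 0.0, -0.001]
ft_force: [5.7, 2.8, -9.3]
grip_width: 0.29
grasp_force: 63.3
clock 21.5 pos [ 0.5111 -0.0361  0.1099] yaw 16.930469130374014 tilt [ 4.27197453e-04  1.35095366e-03 -9.99998996e-01] units [ 0.    0.02 -0.  ] az -0.00869135870324822
[ 5.73830052  2.75211672 -9.25446769]
```

```bash
python3 -m pendant '[[0,0.03,0,0,0,0,-1],[0,0.03,0,0,0,0,-1],[0,0.03,0,0,0,0,-1],[0,0.03,0.05,0,0,0,-1],[0,0.03,0.1,0,0,0,-1],[0,0.03,0.15,0,0,0,-1],[0,0.03,0.2,0,0,0,-1],[0,0.03,0.24,0,0,0,-1],[0,0.03,0.24,0,0,0,-1],[0,0.03,0.24,0,0,0,-1]]'
python3 - <<'E'
from h import *
o=manip.get_obs();print(o['ft_force'],(np.array(o['position'])[:2]-[.4903,.032])@[.292,-.956])
E
```

```text
clock: 22.75
position: [0.5116, -0.0375, 0.0989]
ee_rot: [0.989, 0.147, 0.0, -0.0]
ft_force: [-0.4, 4.1, 6.6]
grip_width: 0.293
grasp_force: 69.6
[-0.37749354  4.11319148  6.64620483] 0.07268193142683003
```

```bash
python3 -m pendant '[[0,0,0,0,0,0,-0.2],[0,0,0,0,0,0,0.3],[0,0,0,0,0,0,0.5],[0,0,0,0,0,0,0.5],[0,0,0,0,0,0,0.5],[0,0,-0.8,0,0,0,0.5],[0,0,-1.8,0,0,0,0.5],[0,0,-2.8,0,0,0,0.5],[0,0,-3.6,0,0,0,0.5],[0,0,-3.6,0,0,0,0.5]]'
python3 - <<'E'
from h import *
np.set_printoptions(precision=4,suppress=True)
o=manip.get_obs();print(o['clock'],o['position'])
ys=np.array([-.292,.956]);xs=np.array([.956,.292])
for n in ['wrist','side']:
    c,im,d=snap(n,n+'6.png')
    V,U=np.mgrid[0:480:1,0:640:1]; r=R.from_quat(c['orientation']).apply(np.c_[((U-c['cx'])/c['fx']).ravel(),(-(V-c['cy'])/c['fy']).ravel(),-np.ones(U.size)])
    p=np.array(c['xyz'])+r*d.reshape(-1,1); p=p[d.ravel()>0]
    q=(p[:,:2]-[.5395,-.1335]); a=q@xs;b=q@ys;z=p[:,2]
    for nm,zz,bb in(('cap',.188,.0),('knob',.152,.1)):
        m=(abs(z-zz)<.007)&(abs(a)<.025)&(abs(b-bb)<.025)
        if m.sum()>10: print(n,nm,cv2.minEnclosingCircle(np.c_[a[m],b[m]].astype(np.float32)),z[m].mean(),np.percentile(z[m],[50,95]),m.sum())
E
```

```text
clock: 24.0
position: [0.5127, -0.0383, 0.2812]
ee_rot: [0.989, 0.147, 0.002, 0.001]
ft_force: [0.3, -0.2, -1.6]
grip_width: 0.751
grasp_force: 0.0
24.0 [ 0.5127 -0.0383  0.2812]
wrist cap ((0.0005227384390309453, 0.0018501724116504192), 0.019761627539992332) 0.18678497182004927 [0.187  0.1881] 3035
wrist knob ((0.0007309876382350922, 0.10066211968660355), 0.01502755843102932) 0.14945832822695215 [0.1496 0.1507] 1322
side cap ((-0.003995181061327457, -0.0002931831404566765), 0.021632177755236626) 0.1866626507917579 [0.1871 0.1896] 176
side knob ((-0.0037441058084368706, 0.09677714109420776), 0.015665976330637932) 0.14940584277347999 [0.1496 0.1526] 84
```

View pics/wrist6.png

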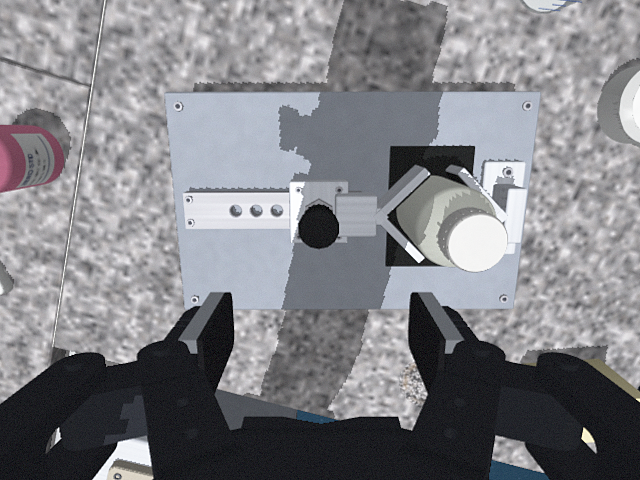

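The wrist view shows the bottle (cap at (477,243)) held between both V jaws and the knob at (319,226). The knob moved 72.0 mm and its top is back at the locked height of 0.1496 (0.1497 before), so the pin is fully in the 0.085 hole. The gripper is clear.

```bash
python3 -c "
from workcell import manip
print(manip.hand_in())"
```

```text
the job is handed in; nothing more can be done
None
```

The job is handed in: the white bottle stands upright on the shaker between both V jaws, and the sliding jaw's plunger is fully down in the 0.085 hole, at about 24 s of the 56 s allowed.

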